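# Click the peg airer onto both hooks

## Task

Pick up the steel peg airer by its blue grip and hang its top bar on the two hooks of the white hook rail. Press it down gently, without straining the hooks, until the bar has snapped fully home past the red gates in both hooks; while still holding it under light downward pressure, feel that it rests on the floor of both hooks, whose heights differ a little, then let go and leave it hanging. Do not disturb the other things.

Things in the scene. Friction and masses are not known exactly. Their poses are not given: they have to be found in the camera images.
- frame: Steel peg airer, 0.3-0.5 kg, an upright frame 228 mm wide on two feet. Origin: centre of its round top bar (10 mm diameter, 220 mm long, along own y); z up; standing, the bar axis is 140 mm over the table. Uprights (8 mm) at y=+-110 mm end in blue feet, 98 mm long along x, 140 mm below the bar axis; cross wires 90 and 118 mm below it. Hang it either way round.
- frame_grip (a point): Where to grip the airer: in the blue plastic block on the middle of the bar, 45 mm above the bar axis. The block is 16 mm (x) by 44 mm (y) and reaches from 2 to 64 mm above the bar axis. Axes as the airer's.
- rail: White hook rail, fixed. Origin on the table under the middle between the two seats; y runs along the rail (hook_l at +85 mm, hook_r at -85 mm), x from the hooks' front lips to the beam behind. Beam 310 mm long, 36 to 54 mm behind the seats' line, top 205 mm over the table; posts at y=+-145 mm under the beam, on feet reaching 5 mm in front of the seats' line.
- hook_l: Bracket of the hook at the rail's +y end; axes as the rail's. Origin: nominal axis of the seated bar, 200 mm over the table. The dark steel hook itself (16 mm wide) is clamped by hand in the bracket's slot, up to 5 mm higher or lower than nominal, each hook differently: these readings do not show it. Over 25 N on a hook strains it.
- hook_r: The same at the rail's -y end, set to its own height. Hook shape, from its seated bar axis: upright channel from 8 mm in front to 10 mm behind, open above; mouth flares to 16 mm in front, 18 mm behind; front lip top 37 mm, back lip top 42 mm up; underside 9 mm down. Bring the airer in from the front, its cross wires passing below the hooks.
- gate_l (a joint): Red sprung gate of hook_l, rad: 0 = shut, sloping down and forward across the channel from the back wall; pushed back to about 0.5 by the passing bar. The bar meets it about 25 mm above its seat and needs about 4 to 7 N downward on that hook (the airer's weight is not enough); 4 to 6 mm above the seat the gate snaps out over the bar, which then drops on to the hard floor.
- gate_r (a joint): The same for hook_r.
- jug: Closed yellow bleach jug, 90 x 150 x 225 mm, origin at the centre of its underside. Leave alone.
- mug: Blue ceramic mug of wooden pegs, 80 mm diameter, pegs to 110 mm high, origin at the centre of its underside. Leave alone.
- comb: Flat stainless steel lint comb, 55 x 110 x 12 mm, lying on the table, origin on its underside. Leave alone.
- clear_box: Small clear box with blue snap latch, 100 x 124 x 57 mm, origin at the centre of its underside. Leave alone.
- canister: White canister with green lid, 102 x 152 x 158 mm, origin at the centre of its underside. Leave alone.
- brush: Stain brush, 170 mm long, lying on the table, origin on its underside. Leave alone.

How it is judged:
On the way, in this order (a step that is already met when the one before it is completed fails the run):
1. the airer is lifted off the table in the gripper (height (world z) of frame above 0.175 m and contact force between the fingers and frame above 1 N), for 0.2 s.
2. the bar is fully home in both hooks and each hook carries at least 1 N while the gripper still holds the airer (x of hook_l in the frame of frame between -0.007 and 0.007 m and z of hook_l in the frame of frame between -0.0085 and 0.0085 m and x of hook_r in the frame of frame between -0.007 and 0.007 m and z of hook_r in the frame of frame between -0.0085 and 0.0085 m and value of joint each of gate_l, gate_r below 0.12 rad and contact force between frame and hook_l above 1 N and contact force between frame and hook_r above 1 N and contact force between the fingers and frame above 1 N), for 0.3 s.
At the end, for the whole second after the job is handed in: The airer hangs on both hooks, let go and at rest, upright within 0.2 rad: both gates shut (below 0.12 rad) over the bar, and in each hook the bar axis within 8.5 mm in height (this covers the hooks' settings) and 7 mm front to back of the bracket's nominal seat (x of hook_l in the frame of frame between -0.007 and 0.007 m and z of hook_l in the frame of frame between -0.0085 and 0.0085 m and x of hook_r in the frame of frame between -0.007 and 0.007 m and z of hook_r in the frame of frame between -0.0085 and 0.0085 m and value of joint each of gate_l, gate_r below 0.12 rad and angle between frame's own z axis and vertical below 0.2 rad and linear speed of frame below 0.03 m/s and angular speed of frame below 0.3 rad/s and contact force between the fingers and frame below 0.2 N); the robot touches nothing.
It fails at once if more than 25 N between the airer and the left hook (contact force between frame and hook_l above 25 N).
It fails at once if more than 25 N between the airer and the right hook (contact force between frame and hook_r above 25 N).
It fails at once if a bystander (jug, mug, comb, clear box, canister or brush) is moved more than 25 mm (distance of any of jug, mug, comb, clear_box, canister, brush from where it was at the start of the episode above 0.025 m).
It also fails if it takes over 61 s, if anything falls off the work surface, if the arm or the gripper's body presses on something with over 40 N, if the wrist force passes 120 N, or if a joint passes its speed limit or range.

## Robot

A 6-joint arm with a two-finger parallel gripper is mounted at the origin on the work surface. World frame = base frame: x ahead of the robot, y to its left, z up, the work surface at z = 0. Lengths are in m, angles in rad, forces in N, time in s.
With the tool pointing down it reaches from about 0.35 to 0.8 m from the base axis. Payload 7.3 kg.
Tool frame: the origin (TCP) lies on the centre line of the jaws, within the pads' length; the fingertips stand 8 mm ahead of it and the grasp point (between the pads) lies 11 mm behind it; z points along the fingers, y is the direction in which the jaws open and shut (so a half turn about z gives the same grasp; the last joint's range is limited). The gripper opens to 85 mm and grips with 20 to 120 N. Pads are 22 mm wide; open, the fingers measure 114 mm over their backs; the gripper's body (76 mm by 85 mm) begins 54 mm behind the grasp point. The pads swing forward as they close: fully open they stand 13 mm farther back than shut.
Start: joints at [-0.146, 0.342, 1.524, -0, 1.275, -0.146], TCP at [0.525, 0, 0.239] pointing down, gripper open.
Joint ranges: [-2.53, 2.53], [-0.77, 2.02], [0.04, 2.7], [-1, 4.14], [0.28, 2.66], [-3.11, 3.11]. Speed limits (rad/s): [2.57, 2.57, 3.14, 3.14, 3.14, 3.14].

## Interface

Orientations are given as a rotation vector (axis times angle).
In Python, from station import telemetry, read_camera, get_calibration, ticket gives the robot as it stands.
- The arm moves only by the shell command python3 -m inch 'ROWS'. ROWS is JSON, a list of rows, each a list of 3 entries, a list of its own where there are three numbers: the closure in counts, from 0 (fully open) to 255 (shut), then the shift along the tool's x, y, z in mm, then the turn, a rotation vector about the tool's x, y, z in rad. In form: [[hand, [x, y, z], [wx, wy, wz]], ...]. A call has 1 to 5 rows; each row shifts and turns the pose as measured when the row begins, along the tool's axes as they then stand; what a row does not reach is not made up. A row lasts 1/8 s, in which the tool goes at most 62.5 mm and 10.7 degrees, less where a joint would pass 70% of its speed; a pose out of reach is approached as far as the arm can. A call with a gripper value outside its range is refused whole. The fingers move at their own pace and stop on an object; the grip force is fixed at half the most. Time passes only in rows, so rows that do not move let the fingers close. It gives the time, the measured TCP pose, the force and the opening at its end, in the units of the state.
- telemetry.state(): the state, without advancing time (a new reading comes with each control period).
- read_camera(name): name is "scene" or "side" or "wrist"; returns the picture (420x560x3 uint8, red, green, blue); there is no depth.
- get_calibration(name): a dict with "mtx" (3x3 intrinsics, pixels), "distortion" ([k1, k2, p1, p2, k3] as OpenCV has them; the pictures are not rectified), "view" (4x4, takes a point from world to camera coordinates). Camera axes: x right, y down, z forward; pixel columns grow to the right and rows downward; lengths in m; the calibration is good to about 2 mm. A picture is of the moment at which its call begins: read the wrist's pose just before it. get_calibration takes no time and is no camera call; for the wrist camera it gives the pose at the moment of the call.
- ticket.close_job(): hands the job in, once; it reports no verdict.
The state is a dict: "time": time; "qpos": joint angles; "qd": joint speeds; "tau": joint torques, N m; "tool_pos": TCP position; "orientation": TCP orientation; "wrist_force": force on the tool from outside, world axes, zero at the start; "torque": the same for the moment, N m; "gripper_width": opening from 0.0 (shut) to 1.0 (fully open).
Only numpy, scipy, OpenCV 4.12 (cv2) and the standard library are available. Lean on these libraries where they do the work, as an engineer would, in place of code of your own. Each camera call takes 0.05 s, during which the arm holds its last target. There are 200 camera calls.

## Working session

There is one attempt and no reset: what is moved stays moved. The work goes in short steps, Python scripts to look and compute and a shell command to move; the robot and the scene stay as the last step left them, time stands still between calls to the robot, and variables do not carry over. Pictures are saved under pics/ and viewed, about 8 in all and at most 12, crops included, and the job is handed in when it is done.

```bash
ls; mkdir -p pics; python3 - <<'E'
from station import telemetry, read_camera, get_calibration
import cv2,numpy as np
s=telemetry.state(); print(s)
for n in ["scene","side","wrist"]:
    im=read_camera(n); np.save(f"pics/{n}0.npy",im); cv2.imwrite(f"pics/{n}0.png",im[:,:,::-1])
    c=get_calibration(n); np.savez(f"pics/{n}0c.npz",**{k:np.array(v) for k,v in c.items()})
    V=np.array(c['view']);print(n,np.array(c['mtx'])[:2].round(1).tolist(),np.round(c['distortion'],3),(-V[:3,:3].T@V[:3,3]).round(3),V[2,:3].round(2))
E
```

```text
pics
{'time': 0.0, 'qpos': array([-1.45974798e-01,  3.42721150e-01,  1.52503399e+00,  3.49837734e-05,
        1.27539675e+00, -1.45978903e-01]), 'qd': array([ 0.0003947 , -0.00063167, -0.00094887, -0.00058286, -0.00047485,
       -0.00161087]), 'tau': array([ 5.72253757e-04, -4.33677435e+01, -2.46005630e+01, -7.37992127e-05,
        7.83137977e-03, -1.18290802e-05]), 'tool_pos': array([5.24605968e-01, 1.03754879e-04, 2.38620844e-01]), 'orientation': array([-2.22054918e+00, -2.22053562e+00,  1.41878474e-03]), 'wrist_force': array([ 1.20748606, -0.45318586,  0.14165698]), 'torque': array([ 0.00014071, -0.04156614, -0.05475827]), 'gripper_width': 1.0003829571996925}
scene [[522.9, 0.0, 271.2], [0.0, 522.9, 205.2]] [-0.136  0.     0.     0.     0.   ] [ 1.264 -1.235  1.367] [-0.36  0.67 -0.65]
side [[467.7, 0.0, 276.0], [0.0, 467.7, 209.0]] [-0.14  0.    0.    0.    0.  ] [-0.49   0.264  1.039] [ 0.76 -0.19 -0.63]
wrist [[359.6, 0.0, 277.7], [0.0, 359.6, 210.4]] [-0.074  0.     0.     0.     0.   ] [0.525 0.079 0.374] [-0.   -0.31 -0.95]
```

View pics/scene0.png

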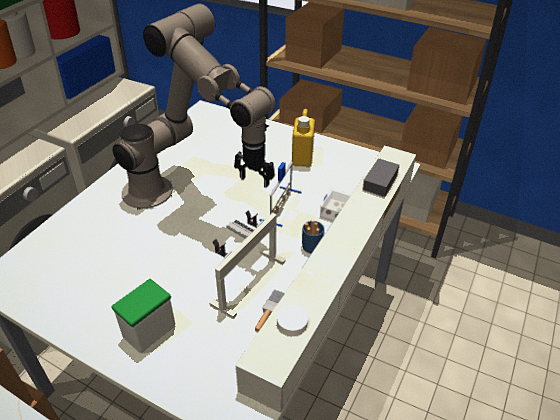

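View pics/side0.png

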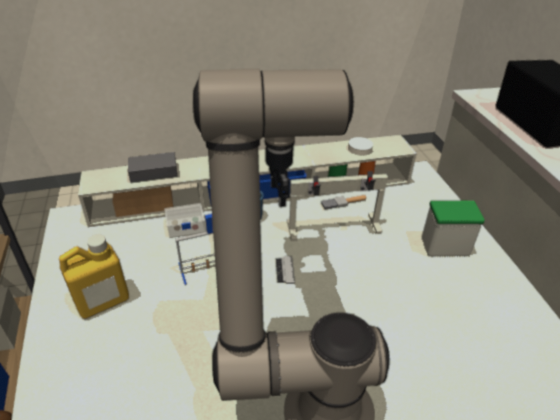

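Scene picture: the airer is near (282,190), with its blue grip at (281,172). The rail beam runs from (222,268) to (275,225) with dark hooks on the robot side at (220,247) and (252,218). In the side view the arm hides part of the airer. Next I'll zoom in on the scene view and check the wrist view.

```bash
python3 - <<'E'
import cv2,numpy as np
a=cv2.imread("pics/scene0.png")[145:325,200:350]; a=cv2.resize(a,None,fx=3.3,fy=3.3,interpolation=2)
cv2.imwrite("pics/crop0.png",a); print(a.shape)
E
```

```text
(594, 495, 3)
```

View pics/crop0.png

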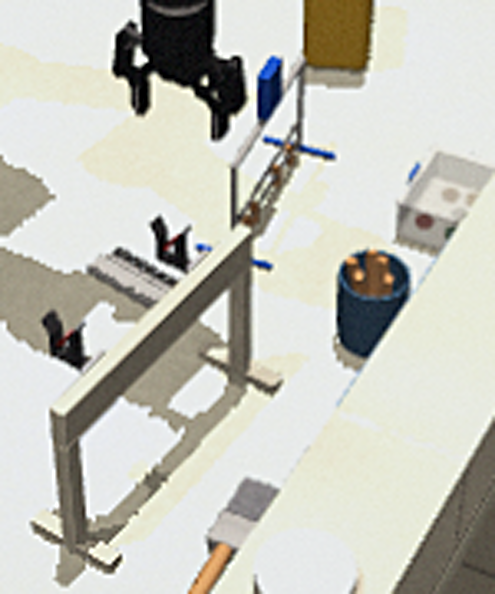

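View pics/wrist0.png

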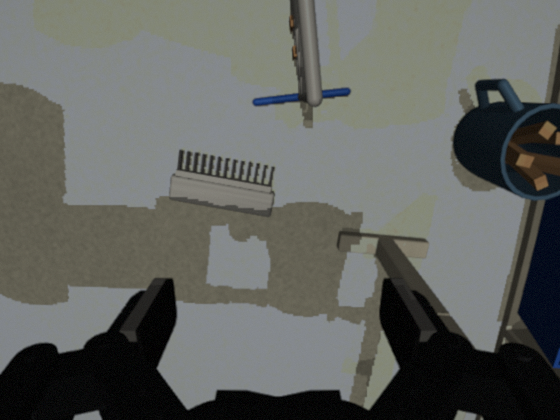

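Crop: the bar runs from (303,62) to (234,165), the grip is at (270,88), and the hooks are at (165,240) and (65,340) with red gates. Wrist view: the near bar end is at (313,97), the comb at (222,190) and a rail foot at (385,242). Now turning these into positions.

```bash
cat > h.py <<'E'
import numpy as np,cv2
def ray(c,uv):
    K,d,V=[np.array(c[k]) for k in("mtx","distortion","view")]
    n=cv2.undistortPoints(np.array(uv,float).reshape(-1,1,2),K,d).reshape(-1,2)
    return -V[:3,:3].T@V[:3,3], np.c_[n,np.ones(len(n))]@V[:3,:3]
def on_z(c,uv,z):
    o,D=ray(c,uv); return o+D*((np.array(z)-o[2])/D[:,2])[:,None]
def two(c1,p1,c2,p2):
    o1,d1=ray(c1,[p1]);o2,d2=ray(c2,[p2]);d1,d2=d1[0],d2[0]
    s=np.linalg.lstsq(np.c_[d1,-d2],o2-o1,rcond=None)[0]
    a,b=o1+s[0]*d1,o2+s[1]*d2; return (a+b)/2,np.linalg.norm(a-b)
def proj(c,P):
    K,d,V=[np.array(c[k]) for k in("mtx","distortion","view")]
    return cv2.projectPoints(np.array(P,float).reshape(-1,1,3),cv2.Rodrigues(V[:3,:3])[0],V[:3,3],K,d)[0].reshape(-1,2)
E
python3 - <<'E'
from h import *
S=dict(np.load("pics/scene0c.npz"));W=dict(np.load("pics/wrist0c.npz"))
f=lambda p:np.array(p)/3.3+[200,145]
print("beam top",on_z(S,f([(53,408),(75,415),(232,226),(252,236)]),.205).round(3).tolist())
print("bar",on_z(S,f([(303,62),(234,165)]),.14).round(3).tolist())
print("blue top",on_z(S,f([(270,60)]),.204).round(3).tolist())
print("feet",on_z(S,f([(265,140),(333,157),(197,246),(270,267)]),.005).round(3).tolist())
print("hooks",on_z(S,f([(158,222),(182,236),(50,315),(78,332)]),.24).round(3).tolist())
print("railfeet",on_z(S,f([(35,525),(118,560),(203,352),(280,383)]),.01).round(3).tolist())
print("wr bar end",on_z(W,[(314,100)],.14).round(3), "feet",on_z(W,[(255,102),(350,92)],.005).round(3).tolist(),"railfoot",on_z(W,[(340,240),(427,247)],.01).round(3).tolist(), "comb",on_z(W,[(172,200),(272,210)],.01).round(3).tolist())
print("mug",on_z(S,f([(373,340)]),.03).round(3), "jug", on_z(S,f([(335,75)]),.0).round(3))
print("box",on_z(S,f([(400,240),(440,150),(495,170)]),.0).round(3).tolist())
E
```

```text
beam top [[0.611, -0.378, 0.205], [0.633, -0.375, 0.205], [0.634, -0.079, 0.205], [0.659, -0.083, 0.205]]
bar [[0.53, 0.289, 0.14], [0.551, 0.077, 0.14]]
blue top [[0.533, 0.195, 0.204]]
feet [[0.483, 0.284, 0.005], [0.573, 0.295, 0.005], [0.506, 0.068, 0.005], [0.598, 0.078, 0.005]]
hooks [[0.585, -0.144, 0.24], [0.617, -0.151, 0.24], [0.564, -0.306, 0.24], [0.599, -0.312, 0.24]]
railfeet [[0.572, -0.375, 0.01], [0.667, -0.372, 0.01], [0.6, -0.084, 0.01], [0.696, -0.085, 0.01]]
wr bar end [[0.548 0.074 0.14 ]] feet [[0.503, 0.07, 0.005], [0.596, 0.08, 0.005]] railfoot [[0.593, -0.076, 0.01], [0.692, -0.085, 0.01]] comb [[0.413, -0.03, 0.01], [0.519, -0.041, 0.01]]
mug [[0.763 0.004 0.03 ]] jug [[0.497 0.457 0.   ]]
box [[0.709, 0.198, 0.0], [0.683, 0.378, 0.0], [0.76, 0.375, 0.0]]
```

```bash
python3 -m inch '[[0,[60,5,0],[0,0,-0.05]],[0,[60,5,0],[0,0,-0.05]],[0,[60,5,0],[0,0,0]],[0,[0,0,0],[0,0,0]]]'
python3 - <<'E'
from station import telemetry, read_camera, get_calibration
import cv2,numpy as np
s=telemetry.state(); print(s['tool_pos'],s['orientation'])
c=get_calibration("wrist");im=read_camera("wrist");cv2.imwrite("pics/w1.png",im[:,:,::-1]);np.savez("pics/w1c.npz",**{k:np.array(v) for k,v in c.items()})
E
```

```text
time: 0.65
tool_pos: [0.531, 0.1841, 0.2373]
orientation: [-2.107, -2.328, 0.003]
wrist_force: [-0.0, -0.6, 0.2]
gripper_width: 1.001
[0.53103412 0.18412597 0.2373224 ] [-2.10720903 -2.32751982  0.00322149]
```

View pics/w1.png

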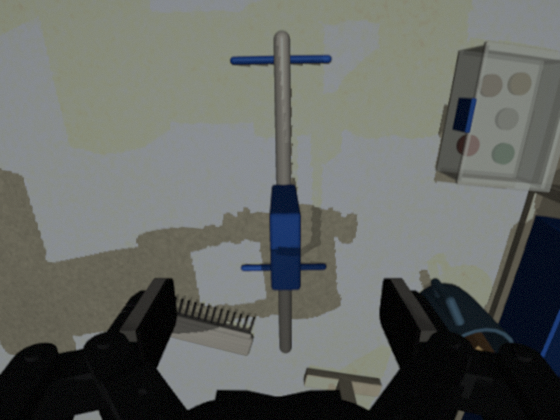

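The wrist view shows the bar from (282,35) to (286,350), the block's top face from about (272,234) to (299,288), and a gate-free view with the comb at (215,325).

```bash
python3 - <<'E'
from h import *
from scipy.spatial.transform import Rotation as R
W=dict(np.load("pics/w1c.npz"))
b=on_z(W,[(282,35),(286,350)],.14);t=on_z(W,[(271.5,236),(299,236),(273,288),(299,288)],.204)
print(b.round(4),t.round(4).tolist(),t.mean(0)); d=b[0]-b[1];print("yaw",np.arctan2(-d[0],d[1]),b.mean(0))
f=on_z(W,[(232,61),(330,59),(243,268),(325,266)],.005);print(f.round(3).tolist(),f.mean(0))
Rt=R.from_rotvec([-2.107,-2.328,.003]).as_matrix();print(Rt.round(3).tolist())
print("tool shift to block",Rt.T@(np.r_[t.mean(0)[:2],.174]-[.531,.1841,.2373]))
E
```

```text
[[0.5226 0.2959 0.14  ]
 [0.5487 0.071  0.14  ]] [[0.5271, 0.1935, 0.204], [0.5409, 0.1949, 0.204], [0.5307, 0.1638, 0.204], [0.5445, 0.1651, 0.204]] [0.53579661 0.17933951 0.204     ]
yaw 0.11538874855288468 [0.53566373 0.18345176 0.14      ]
[[0.477, 0.287, 0.005], [0.57, 0.298, 0.005], [0.502, 0.069, 0.005], [0.595, 0.081, 0.005]] [0.5358207  0.18375275 0.005     ]
[[-0.099, 0.995, -0.003], [0.995, 0.099, -0.0], [-0.0, -0.003, -1.0]]
tool shift to block [-0.00521151  0.00446067  0.06328904]
```

```bash
python3 -m inch '[[0,[-1,4.5,10],[0,0,-0.015]],[0,[0,0,26],[0,0,0]],[0,[0,0,26],[0,0,0]],[0,[0,0,1],[0,0,0]]]'; python3 -m inch '[[255,[0,0,0],[0,0,0]],[255,[0,0,0],[0,0,0]],[255,[0,0,0],[0,0,0]],[255,[0,0,0],[0,0,0]],[255,[0,0,0],[0,0,0]]]'
```

```text
time: 1.2
tool_pos: [0.5369, 0.1754, 0.1709]
orientation: [-2.097, -2.337, 0.008]
wrist_force: [-0.5, 0.6, 0.8]
gripper_width: 1.002
time: 1.82
tool_pos: [0.5385, 0.1738, 0.1733]
orientation: [2.1, 2.335, -0.003]
wrist_force: [0.4, -0.5, -2.8]
gripper_width: 0.182
```

```bash
python3 -m inch '[[0,[0,0,0],[0,0,0]],[0,[0,0,0],[0,0,0]],[0,[0,0,0],[0,0,0]],[0,[9,0,0],[0,0,0]],[0,[0,0,0],[0,0,0]]]'; python3 -m inch '[[0,[0,0,0],[0,0,0]],[0,[0,0,0],[0,0,0]]]'
```

```text
time: 2.45
tool_pos: [0.5378, 0.1838, 0.1739]
orientation: [2.099, 2.335, -0.001]
wrist_force: [0.2, 0.7, 0.6]
gripper_width: 0.997
time: 2.7
tool_pos: [0.5377, 0.184, 0.1739]
orientation: [2.098, 2.336, -0.001]
wrist_force: [-0.4, -0.3, -0.1]
gripper_width: 0.999
```

```bash
python3 -m inch '[[255,[0,0,0],[0,0,0]],[255,[0,0,0],[0,0,0]],[255,[0,0,0],[0,0,0]],[255,[0,0,0],[0,0,0]],[255,[0,0,0],[0,0,0]]]';python3 -m inch '[[255,[0,0,0],[0,0,0]],[255,[0,0,-30],[0,0,0]],[255,[0,0,-30],[0,0,0]],[255,[0,0,-28],[0,0,0]],[255,[0,0,0],[0,0,0]]]'; python3 -m inch '[[255,[0,0,0],[0,0,0]],[255,[0,0,0],[0,0,0]]]'; python3 -c "
from station import telemetry;s=telemetry.state();print(s['torque'],s['wrist_force'])"
```

```text
time: 3.32
tool_pos: [0.5376, 0.1838, 0.1739]
orientation: [2.099, 2.335, -0.002]
wrist_force: [-0.8, -0.2, -0.1]
gripper_width: 0.179
time: 3.95
tool_pos: [0.536, 0.1835, 0.2605]
orientation: [-2.098, -2.335, 0.012]
wrist_force: [0.6, -0.5, -4.2]
gripper_width: 0.183
time: 4.2
tool_pos: [0.5347, 0.1831, 0.2573]
orientation: [-2.096, -2.332, 0.019]
wrist_force: [-0.0, -0.0, -4.0]
gripper_width: 0.18
[-0.08763616  0.00262676  0.01355399] [-0.04317373 -0.03936826 -4.03176214]
```

```bash
cat > t.py <<'E'
# python3 t.py x y z yaw [roll about tool y]: tool shift (mm) and turn needed to reach the pose
import sys,numpy as np
from scipy.spatial.transform import Rotation as R
from station import telemetry
x,y,z,w,*r=map(float,sys.argv[1:]); s=telemetry.state()
A=R.from_rotvec(s['orientation']); B=R.from_euler('z',w)*R.from_matrix([[0,1,0],[1,0,0],[0,0,-1]])*R.from_euler('y',r[0] if r else 0)
print("t",round(s['time'],2),"shift",(A.inv().apply(np.array([x,y,z])-s['tool_pos'])*1e3).round(1),"turn",(A.inv()*B).as_rotvec().round(3),
 "F",s['wrist_force'].round(1),"M",s['torque'].round(2),"grip",round(s['gripper_width'],3),"pos",s['tool_pos'].round(4))
E
python3 t.py 0.495 -0.227 0.296 -0.08
```

```text
t 4.2 shift [-403.7  -83.6  -36.2] turn [-0.013  0.005  0.187] F [-0. -0. -4.] M [-0.09  0.    0.01] grip 0.18 pos [0.5347 0.1831 0.2573]
```

```bash
python3 -m inch '[[255,[-15,-20,-25],[-0.01,0,0.03]],[255,[-45,-10,-14],[-0.006,0.003,0.03]],[255,[-45,-8,-3],[-0.006,0.003,0.03]],[255,[-45,-6,-3],[-0.006,0.003,0.03]],[255,[-40,0,-3],[-0.006,0.003,0.03]]]'; python3 t.py 0.495 -0.227 0.296 -0.08
```

```text
time: 4.82
tool_pos: [0.4953, -0.0123, 0.3]
orientation: [2.266, 2.173, 0.021]
wrist_force: [0.6, 0.2, -3.9]
gripper_width: 0.182
t 4.83 shift [-214.5    8.7    2.2] turn [ 0.01  -0.009  0.038] F [ 0.6  0.2 -3.9] M [-0.03 -0.05  0.03] grip 0.182 pos [ 0.4953 -0.0123  0.3   ]
```

```bash
python3 -m inch '[[255,[-50,2,0],[0.004,-0.004,0.02]],[255,[-50,2,-1],[0.002,-0.002,0.01]],[255,[-50,1,-1],[0,0,0.008]],[255,[-42,0,-1],[0,0,0]],[255,[0,0,-1],[0,0,0]]]'; python3 t.py 0.495 -0.227 0.296 -0.08
python3 - <<'E'
from station import telemetry, read_camera, get_calibration
import cv2,numpy as np
s=telemetry.state(); print(s['tool_pos'],s['orientation'])
o=[]
for n in("scene","side"):
    c=get_calibration(n);im=read_camera(n);cv2.imwrite(f"pics/{n}2.png",im[:,:,::-1])
    o.append(im)
a=cv2.resize(o[0][200:330,185:300,::-1],None,fx=3.4,fy=3.4,interpolation=2);b=cv2.resize(o[1][140:270,270:400,::-1],None,fx=3.1,fy=3.4,interpolation=2)
m=np.hstack([a,b]);print(a.shape,b.shape);cv2.imwrite("pics/crop2.png",m)
E
```

```text
time: 5.45
tool_pos: [0.485, -0.2125, 0.2974]
orientation: [-2.309, -2.12, -0.002]
wrist_force: [-0.3, 0.3, -3.9]
gripper_width: 0.18
t 5.45 shift [-13.6  11.2   1.3] turn [-0.004 -0.006 -0.005] F [-0.3  0.3 -3.9] M [ 0.19 -0.   -0.03] grip 0.18 pos [ 0.485  -0.2125  0.2974]
[ 0.48499671 -0.21252655  0.29740748] [-2.30935128e+00 -2.11995458e+00 -2.27199959e-03]
(442, 391, 3) (442, 403, 3)
```

View pics/crop2.png

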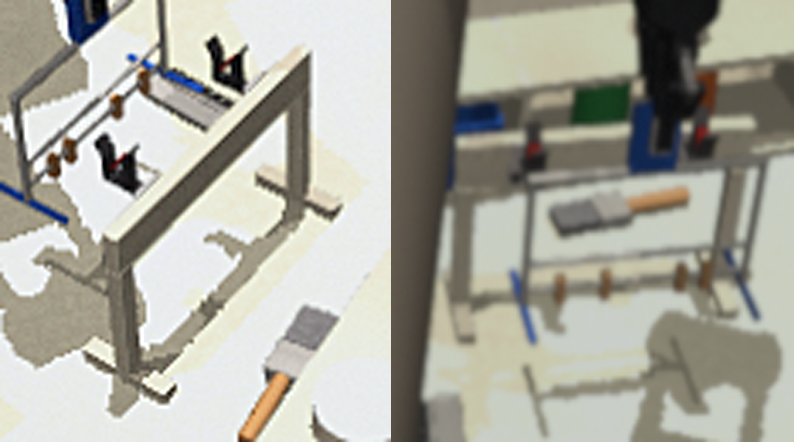

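The scene half (left) shows both hooks clear: red gates at about (232,62) and (120,160), front lips at (213,40) and (103,140). The side half (right) shows the airer held level in front of the rail, with gates at (533,132) and (703,115) and bar ends at (530,178) and (765,155).

```bash
python3 - <<'E'
from h import *
from station import get_calibration
S=get_calibration("scene");D=get_calibration("side")
f=lambda p:np.array(p,float)/3.4+[185,200]
g=lambda p:(np.array(p,float)-[391,0])/[3.1,3.4]+[270,140]
bt=on_z(S,f([(104,237),(121,243),(292,52),(311,58)]),.205);print("beam",bt.round(3).tolist(),bt.mean(0))
d=(bt[2]+bt[3]-bt[0]-bt[1]);print("yaw",np.arctan2(-d[0],d[1]))
ft=on_z(S,f([(85,353),(172,395),(258,175),(338,212)]),.012);print("feet",ft.round(3).tolist())
d=(ft[2]+ft[3]-ft[0]-ft[1]);print("yaw",np.arctan2(-d[0],d[1]))
for z in(.235,.24):print("lips",on_z(S,f([(213,40),(243,50),(103,140),(137,152)]),z).round(3).tolist())
print("gateL",two(S,f((232,62)),D,g((533,132))),"gateR",two(S,f((120,160)),D,g((703,115))))
print("bar L,R near",on_z(S,f([(15,97)]),.263),on_z(D,g([(530,178),(765,155)]),.263).round(3).tolist())
print("exp beam side", ((proj(D,[(.613,-.38,.205),(.637,-.08,.205)])-[270,140])*[3.1,3.4]+[391,0]).round())
E
python3 t.py 0.495 -0.227 0.296 -0.08
```

```text
beam [[0.612, -0.382, 0.205], [0.629, -0.381, 0.205], [0.64, -0.087, 0.205], [0.66, -0.085, 0.205]] [ 0.63513304 -0.23359896  0.205     ]
yaw -0.09958659591958197
feet [[0.57, -0.376, 0.012], [0.67, -0.379, 0.012], [0.599, -0.086, 0.012], [0.698, -0.093, 0.012]]
yaw -0.09721090303049974
lips [[0.58, -0.138, 0.235], [0.613, -0.136, 0.235], [0.563, -0.304, 0.235], [0.598, -0.303, 0.235]]
lips [[0.583, -0.142, 0.24], [0.616, -0.141, 0.24], [0.566, -0.309, 0.24], [0.601, -0.307, 0.24]]
gateL (array([ 0.60692523, -0.14066192,  0.22309307]), np.float64(0.007745264047419059)) gateR (array([ 0.58885224, -0.31159092,  0.23022757]), np.float64(0.006466617883553322))
bar L,R near [[ 0.47914177 -0.31951493  0.263     ]] [[0.495, -0.097, 0.263], [0.48, -0.321, 0.263]]
exp beam side [[755. 116.]
 [468. 140.]]
t 5.55 shift [-16.3  11.    1.7] turn [-0.004 -0.007 -0.003] F [ 0.8  0.5 -3.8] M [-0.02 -0.    0.03] grip 0.183 pos [ 0.4854 -0.2098  0.2978]
```

```bash
python3 -m inch '[[255,[-11,5,0],[-0.003,-0.006,0.015]],[255,[0,0,-1],[0,0,0]]]'; python3 t.py 0.590 -0.229 0.297 -0.097
```

```text
time: 5.8
tool_pos: [0.49, -0.2199, 0.2983]
orientation: [-2.324, -2.111, -0.0]
wrist_force: [0.8, 0.4, -4.0]
gripper_width: 0.179
t 5.8 shift [  0.6 100.4   1.2] turn [-0.001 -0.001  0.001] F [ 0.8  0.4 -4. ] M [ 0.11 -0.03 -0.02] grip 0.179 pos [ 0.49   -0.2199  0.2983]
```

```bash
python3 -m inch '[[255,[0,25,0],[0,0,0]],[255,[0,25,-1],[0,0,0]],[255,[0,25,-1],[0,0,0]],[255,[0,15,-1],[0,0,0]]]'; python3 t.py 0.590 -0.229 0.297 -0.097
```

```text
time: 6.3
tool_pos: [0.5823, -0.2254, 0.302]
orientation: [-2.32, -2.115, -0.001]
wrist_force: [0.2, -1.0, -4.4]
gripper_width: 0.178
t 6.3 shift [-2.9  8.   5. ] turn [-0.001 -0.002  0.004] F [ 0.2 -1.  -4.4] M [ 0.02 -0.04  0.01] grip 0.178 pos [ 0.5823 -0.2254  0.302 ]
```

```bash
python3 -m inch '[[255,[-3,7,2],[0,0,0.003]],[255,[0,1,0],[0,0,0]],[255,[0,0,0],[0,0,0]]]'; python3 t.py 0.590 -0.229 0.297 -0.097
python3 - <<'E'
from station import read_camera
import cv2,numpy as np
o=[read_camera(n)[:,:,::-1] for n in("scene","side")]
a=cv2.resize(o[0][200:330,185:300],None,fx=3.4,fy=3.4,interpolation=2);b=cv2.resize(o[1][140:270,270:400],None,fx=3.1,fy=3.4,interpolation=2)
cv2.imwrite("pics/crop3.png",np.hstack([a,b]))
E
```

```text
time: 6.68
tool_pos: [0.5905, -0.2277, 0.2991]
orientation: [-2.32, -2.113, 0.0]
wrist_force: [0.3, -0.3, -3.6]
gripper_width: 0.181
t 6.67 shift [-1.3 -0.4  2.1] turn [-0.003 -0.002  0.004] F [ 0.3 -0.3 -3.6] M [-0.04 -0.    0.02] grip 0.181 pos [ 0.5905 -0.2277  0.2991]
```

View pics/crop3.png

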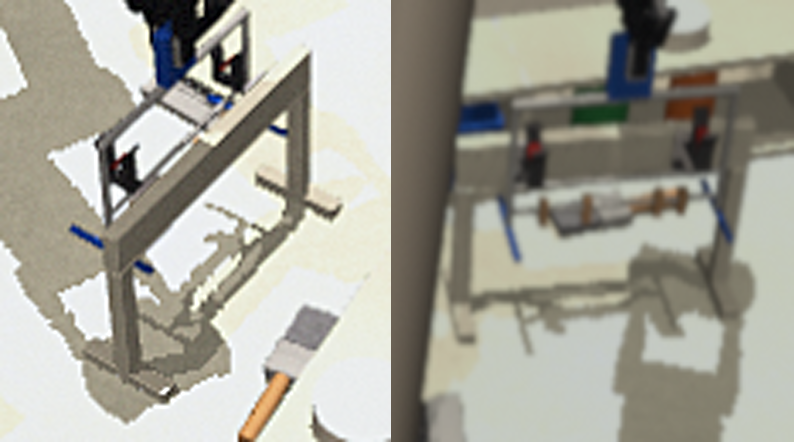

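The bar is now above both hook mouths: near end at (103,140) over the right hook, and the side view shows it above both gates. I'll descend slowly.

```bash
python3 -m inch '[[255,[-1,0,6],[-0.002,-0.002,0.003]],[255,[0,0,6],[0,0,0]],[255,[0,0,6],[0,0,0]],[255,[0,0,6],[0,0,0]],[255,[0,0,3],[0,0,0]]]'; python3 t.py 0.590 -0.229 0.260 -0.097
```

```text
time: 7.4
tool_pos: [0.5895, -0.229, 0.2706]
orientation: [-2.327, -2.11, 0.0]
wrist_force: [0.1, 0.1, -3.7]
gripper_width: 0.18
t 7.4 shift [ 0.1  0.5 10.6] turn [-0. -0. -0.] F [ 0.1  0.1 -3.7] M [ 0.01  0.01 -0.  ] grip 0.18 pos [ 0.5895 -0.229   0.2706]
```

```bash
for i in 1; do :; done; python3 -m inch '[[255,[0,0,3],[0,0,0]],[255,[0,0,3],[0,0,0]],[255,[0,0,2],[0,0,0]]]'; python3 t.py 0.590 -0.229 0.234 -0.097; python3 -m inch '[[255,[0,0,2],[0,0,0]],[255,[0,0,2],[0,0,0]]]'; python3 t.py 0.590 -0.229 0.234 -0.097;python3 -m inch '[[255,[0,0,2],[0,0,0]],[255,[0,0,2],[0,0,0]]]'; python3 t.py 0.590 -0.229 0.234 -0.097
```

```text
time: 7.78
tool_pos: [0.5891, -0.2289, 0.2655]
orientation: [2.326, 2.109, -0.001]
wrist_force: [-4.7, 3.1, 8.2]
gripper_width: 0.182
t 7.78 shift [ 0.1  0.9 31.5] turn [ 0.001  0.002 -0.001] F [-4.7  3.1  8.2] M [-0.1   0.91 -0.26] grip 0.182 pos [ 0.5891 -0.2289  0.2655]
time: 8.02
tool_pos: [0.5889, -0.2289, 0.2654]
orientation: [2.323, 2.106, 0.0]
wrist_force: [-4.3, 3.0, 5.2]
gripper_width: 0.179
t 8.03 shift [ 0.1  1.  31.4] turn [ 0.005  0.004 -0.001] F [-4.3  3.   5.2] M [-0.05  0.8  -0.23] grip 0.179 pos [ 0.5889 -0.2289  0.2654]
time: 8.28
tool_pos: [0.5887, -0.2288, 0.2652]
orientation: [2.32, 2.103, 0.001]
wrist_force: [-3.6, 1.3, 5.6]
gripper_width: 0.179
t 8.28 shift [ 0.1  1.1 31.2] turn [ 0.008  0.007 -0.001] F [-3.6  1.3  5.6] M [-0.    0.82 -0.12] grip 0.179 pos [ 0.5887 -0.2288  0.2652]
```

```bash
python3 -m inch '[[255,[0,0,3],[0.004,0.003,0]],[255,[0,0,3],[0.002,0.002,0]]]'; python3 t.py 0.590 -0.229 0.234 -0.097; python3 -m inch '[[255,[0,0,3.5],[0.002,0.002,0]]]'; python3 t.py 0.590 -0.229 0.234 -0.097;python3 -m inch '[[255,[0,0,3.5],[0.002,0.002,0]]]'; python3 t.py 0.590 -0.229 0.234 -0.097
```

```text
time: 8.52
tool_pos: [0.5887, -0.2287, 0.2651]
orientation: [2.321, 2.105, 0.002]
wrist_force: [-6.1, 4.8, 10.5]
gripper_width: 0.178
t 8.53 shift [ 0.   1.1 31.1] turn [ 0.007  0.005 -0.001] F [-6.1  4.8 10.5] M [-0.11  1.23 -0.22] grip 0.178 pos [ 0.5887 -0.2287  0.2651]
time: 8.65
tool_pos: [0.5887, -0.2288, 0.265]
orientation: [2.32, 2.104, 0.003]
wrist_force: [-6.6, 4.0, 13.6]
gripper_width: 0.178
t 8.65 shift [ 0.   1.1 31. ] turn [ 0.009  0.005 -0.   ] F [-6.6  4.  13.6] M [-0.13  1.41 -0.19] grip 0.178 pos [ 0.5887 -0.2288  0.265 ]
time: 8.78
tool_pos: [0.5887, -0.2287, 0.265]
orientation: [2.319, 2.104, 0.005]
wrist_force: [-6.5, 3.5, 12.9]
gripper_width: 0.183
t 8.78 shift [ 0.   1.1 31. ] turn [ 0.01   0.005 -0.   ] F [-6.5  3.5 12.9] M [-0.04  1.32 -0.21] grip 0.183 pos [ 0.5887 -0.2287  0.265 ]
```

```bash
python3 - <<'E'
from station import read_camera,get_calibration
import cv2,numpy as np
from h import *
S=get_calibration("scene");D=get_calibration("side")
o=[read_camera(n)[:,:,::-1] for n in("scene","side")]
for n,i in zip(("scene4","side4"),o): cv2.imwrite(f"pics/{n}.png",i)
a=cv2.resize(o[0][205:285,205:275],None,fx=5.7,fy=5.7,interpolation=2);b=cv2.resize(o[1][150:230,300:384],None,fx=4.7,fy=5.7,interpolation=2)
cv2.imwrite("pics/crop4.png",np.hstack([a,b])); print(a.shape,b.shape)
E
```

```text
(456, 399, 3) (456, 395, 3)
```

View pics/crop4.png

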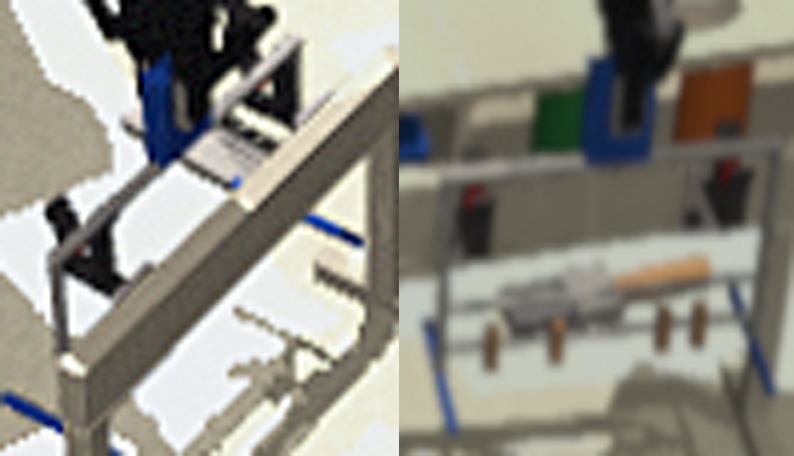

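The bar sits between the front lip at (60,205) and the back lip at (108,210) of the right hook, still high. The red gates are visible under the bar in the side half, at (470,195) and (725,170). Next I'll check the lateral position against the hooks.

```bash
python3 - <<'E'
from h import *
from station import get_calibration
S=get_calibration("scene");D=get_calibration("side")
f=lambda p:np.array(p,float)/5.7+[205,205]
g=lambda p:(np.array(p,float)-[399,0])/[4.7,5.7]+[300,150]
o=np.array([.590,-.229]);a=-.097;ex=np.array([np.cos(a),np.sin(a)]);ey=np.array([-ex[1],ex[0]])
def rail(p): q=p[:2]-o; return (np.array([q@ex,q@ey,p[2]])*1e3).round(1)
for n,p,z in[("bar near",(55,256),.231),("bar far",(298,45),.231),("lip f R",(60,203),.239),("lip b R",(108,207),.243)]:
    print(n,rail(on_z(S,[f(p)],z)[0]))
for n,p in[("bar L",(443,178)),("bar R",(778,148))]: print(n,rail(on_z(D,[g(p)],.231)[0]))
print("stereo bar R",rail(two(S,f((55,256)),D,g((778,148)))[0]),"L",rail(two(S,f((298,45)),D,g((443,178)))[0]))
c=lambda im,C,F:0
for n,x,y,z in[("lipfR",-16,-85,237),("lipbR",18,-85,242),("seatR",0,-85,231),("lipfL",-16,85,237),("lipbL",18,85,242),("seatL",0,85,231),("beamf-",36,-155,205),("beamf+",36,155,205)]:
    P=np.r_[o+ex*x/1e3+ey*y/1e3,z/1e3]; print(n,((proj(S,[P])[0]-[205,205])*5.7).round(),((proj(D,[P])[0]-[300,150])*[4.7,5.7]+[399,0]).round())
E
```

```text
bar near [  -0.3 -105.5  231. ]
bar far [  8.4 107.  231. ]
lip f R [-17.9 -78.5 239. ]
lip b R [  8.1 -69.3 243. ]
bar L [ -8.9 116.7 231. ]
bar R [  -6.  -107.4  231. ]
stereo bar R [  -2.1 -106.7  229.6] L [  2.8 114.2 222.8]
lipfR [ 55. 214.] [751. 152.]
lipbR [105. 233.] [737. 109.]
seatR [ 79. 234.] [743. 144.]
lipfL [241.  42.] [495. 172.]
lipbL [289.  58.] [484. 128.]
seatL [264.  60.] [489. 164.]
beamf- [ 54. 374.] [820. 138.]
beamf+ [384.  51.] [370. 174.]
```

```bash
python3 -m inch '[[255,[0,0,-4],[0.005,0.003,0]],[255,[0,-3,-1],[0.002,0.002,0]],[255,[0,0,-1],[0,0,0]]]'; python3 t.py 0.590 -0.229 0.234 -0.097; python3 -m inch '[[255,[0,0,2],[0.0,0.0,0]],[255,[0,0,2],[0.0,0.0,0]]]'; python3 t.py 0.590 -0.229 0.234 -0.097;python3 -m inch '[[255,[0,0,2],[0.0,0.0,0]],[255,[0,0,2],[0,0,0]]]'; python3 t.py 0.590 -0.229 0.234 -0.097
```

```text
time: 9.25
tool_pos: [0.5857, -0.2284, 0.2713]
orientation: [2.325, 2.109, 0.004]
wrist_force: [-0.6, -0.2, -4.1]
gripper_width: 0.182
t 9.25 shift [-0.2  4.2 37.3] turn [ 0.004 -0.     0.   ] F [-0.6 -0.2 -4.1] M [-0.01  0.04 -0.06] grip 0.182 pos [ 0.5857 -0.2284  0.2713]
time: 9.5
tool_pos: [0.5858, -0.2284, 0.2664]
orientation: [2.325, 2.11, 0.004]
wrist_force: [0.1, 0.2, -4.4]
gripper_width: 0.18
t 9.5 shift [-0.2  4.2 32.4] turn [ 0.003 -0.001  0.   ] F [ 0.1  0.2 -4.4] M [-0.06 -0.04  0.07] grip 0.18 pos [ 0.5858 -0.2284  0.2664]
time: 9.75
tool_pos: [0.5862, -0.2282, 0.264]
orientation: [2.323, 2.109, 0.005]
wrist_force: [-2.8, 4.6, 8.9]
gripper_width: 0.175
t 9.75 shift [-0.4  3.7 30. ] turn [0.005 0.    0.   ] F [-2.8  4.6  8.9] M [-0.24  0.7  -0.19] grip 0.175 pos [ 0.5862 -0.2282  0.264 ]
```

```bash
python3 -m inch '[[255,[0,0,-4],[0.003,0,0]],[255,[0,-3,-1],[0.002,0,0]],[255,[0,0,1],[0,0,0]]]'; python3 t.py 0.590 -0.229 0.234 -0.097; python3 -m inch '[[255,[0,0,2],[0.0,0.0,0]],[255,[0,0,2],[0.0,0.0,0]]]'; python3 t.py 0.590 -0.229 0.234 -0.097;python3 -m inch '[[255,[0,0,2],[0.0,0.0,0]]]'; python3 t.py 0.590 -0.229 0.234 -0.097;python3 -m inch '[[255,[0,0,2],[0.0,0.0,0]]]'; python3 t.py 0.590 -0.229 0.234 -0.097
```

```text
time: 10.12
tool_pos: [0.5829, -0.2279, 0.2677]
orientation: [-2.326, -2.111, 0.0]
wrist_force: [0.2, -0.7, -4.0]
gripper_width: 0.179
t 10.12 shift [-0.5  7.2 33.7] turn [-0. -0.  0.] F [ 0.2 -0.7 -4. ] M [ 0.01  0.02 -0.04] grip 0.179 pos [ 0.5829 -0.2279  0.2677]
time: 10.38
tool_pos: [0.5827, -0.2279, 0.2628]
orientation: [-2.325, -2.11, 0.001]
wrist_force: [-0.1, 0.3, -3.9]
gripper_width: 0.182
t 10.38 shift [-0.4  7.4 28.8] turn [-0.001 -0.     0.   ] F [-0.1  0.3 -3.9] M [-0.04 -0.05  0.02] grip 0.182 pos [ 0.5827 -0.2279  0.2628]
time: 10.5
tool_pos: [0.5826, -0.228, 0.2606]
orientation: [-2.325, -2.11, 0.002]
wrist_force: [-2.4, 1.0, 1.2]
gripper_width: 0.182
t 10.5 shift [-0.3  7.5 26.6] turn [-0.002 -0.    -0.   ] F [-2.4  1.   1.2] M [-0.16  0.47 -0.17] grip 0.182 pos [ 0.5826 -0.228   0.2606]
time: 10.62
tool_pos: [0.5823, -0.2281, 0.2594]
orientation: [-2.326, -2.11, 0.002]
wrist_force: [-4.6, 0.8, 7.4]
gripper_width: 0.177
t 10.62 shift [-0.1  7.8 25.4] turn [-0.002  0.001 -0.   ] F [-4.6  0.8  7.4] M [-0.28  0.92 -0.17] grip 0.177 pos [ 0.5823 -0.2281  0.2594]
```

```bash
python3 -m inch '[[255,[0,0,2],[0.0,0.0,0]]]'; python3 t.py 0.590 -0.229 0.234 -0.097;python3 -m inch '[[255,[0,-1,2.5],[0.0,0.0,0]]]'; python3 t.py 0.590 -0.229 0.234 -0.097;python3 -m inch '[[255,[0,-1,2.5],[0.0,0.0,0]]]'; python3 t.py 0.590 -0.229 0.234 -0.097;python3 -m inch '[[255,[0,-1,2.5],[0.0,0.0,0]]]'; python3 t.py 0.590 -0.229 0.234 -0.097
```

```text
time: 10.75
tool_pos: [0.5819, -0.2283, 0.2587]
orientation: [2.327, 2.111, -0.003]
wrist_force: [-5.1, 2.1, 7.5]
gripper_width: 0.177
t 10.75 shift [ 0.1  8.1 24.7] turn [-0.001  0.002 -0.   ] F [-5.1  2.1  7.5] M [-0.06  1.06 -0.2 ] grip 0.177 pos [ 0.5819 -0.2283  0.2587]
time: 10.88
tool_pos: [0.5808, -0.2284, 0.2573]
orientation: [2.326, 2.11, -0.003]
wrist_force: [-3.3, 0.6, 2.5]
gripper_width: 0.178
t 10.88 shift [ 0.3  9.2 23.3] turn [-0.     0.003 -0.001] F [-3.3  0.6  2.5] M [-0.2   0.64 -0.08] grip 0.178 pos [ 0.5808 -0.2284  0.2573]
time: 11.0
tool_pos: [0.5796, -0.2284, 0.2553]
orientation: [2.326, 2.109, -0.003]
wrist_force: [-4.2, 0.4, 3.8]
gripper_width: 0.176
t 11.0 shift [ 0.5 10.4 21.2] turn [ 0.     0.003 -0.001] F [-4.2  0.4  3.8] M [ 0.01  0.69 -0.06] grip 0.176 pos [ 0.5796 -0.2284  0.2553]
time: 11.12
tool_pos: [0.5784, -0.2283, 0.2529]
orientation: [2.326, 2.109, -0.003]
wrist_force: [-3.5, 1.1, 2.7]
gripper_width: 0.18
t 11.12 shift [ 0.5 11.6 18.9] turn [ 0.     0.003 -0.001] F [-3.5  1.1  2.7] M [0.16 0.75 0.04] grip 0.18 pos [ 0.5784 -0.2283  0.2529]
```

```bash
python3 -m inch '[[255,[0,0,2.5],[0.0,0.0,0]]]'; python3 t.py 0.590 -0.229 0.234 -0.097;python3 -m inch '[[255,[0,0,2.5],[0.0,0.0,0]]]'; python3 t.py 0.590 -0.229 0.234 -0.097; python3 - <<'E'
from station import read_camera
import cv2,numpy as np
o=[read_camera(n)[:,:,::-1] for n in("scene","side")]
for n,i in zip(("scene5","side5"),o): cv2.imwrite(f"pics/{n}.png",i)
a=cv2.resize(o[0][205:285,205:275],None,fx=5.7,fy=5.7,interpolation=2);b=cv2.resize(o[1][150:230,300:384],None,fx=4.7,fy=5.7,interpolation=2)
cv2.imwrite("pics/crop5.png",np.hstack([a,b]))
E
```

```text
time: 11.25
tool_pos: [0.5781, -0.2283, 0.2503]
orientation: [2.326, 2.109, -0.004]
wrist_force: [-4.6, 0.6, 3.8]
gripper_width: 0.177
t 11.25 shift [ 0.5 11.9 16.3] turn [-0.     0.003 -0.001] F [-4.6  0.6  3.8] M [0.16 0.85 0.03] grip 0.177 pos [ 0.5781 -0.2283  0.2503]
time: 11.38
tool_pos: [0.5779, -0.2282, 0.2475]
orientation: [2.326, 2.11, -0.004]
wrist_force: [-4.6, 0.7, 3.1]
gripper_width: 0.178
t 11.38 shift [ 0.4 12.1 13.5] turn [-0.001  0.003 -0.   ] F [-4.6  0.7  3.1] M [0.14 0.78 0.05] grip 0.178 pos [ 0.5779 -0.2282  0.2475]
```

View pics/crop5.png

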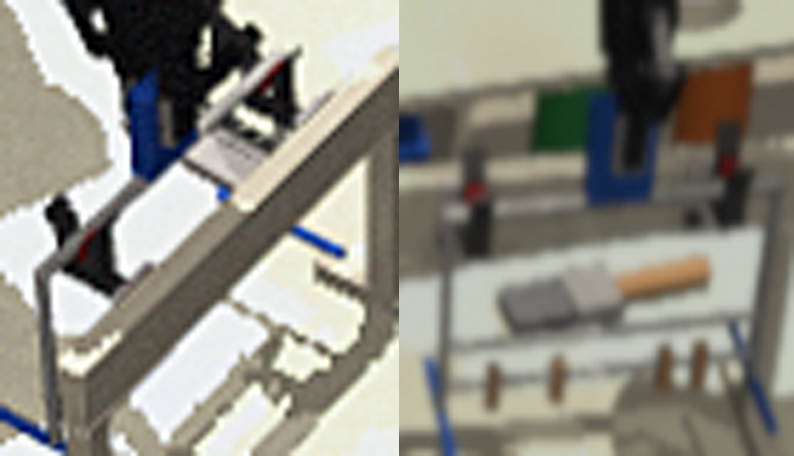

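The bar is now low, with the red gates visible beside it at scene (85,240)/(280,75) and side (475,190)/(728,165). I need to know whether it's inside the channel or in front of the lips, so I'll zoom in there.

```bash
python3 - <<'E'
import cv2,numpy as np
s=cv2.imread("pics/side5.png");c=cv2.imread("pics/scene5.png")
r=lambda i,y,x,h=28,w=36:cv2.convertScaleAbs(cv2.resize(i[y:y+h,x:x+w],None,fx=11,fy=10,interpolation=cv2.INTER_CUBIC),alpha=1.3)
cv2.imwrite("pics/crop6.png",np.vstack([np.hstack([r(s,172,300),r(s,168,352)]),np.hstack([r(c,234,206),r(c,208,236)])]))
E
```

```text
(no output)
```

View pics/crop6.png

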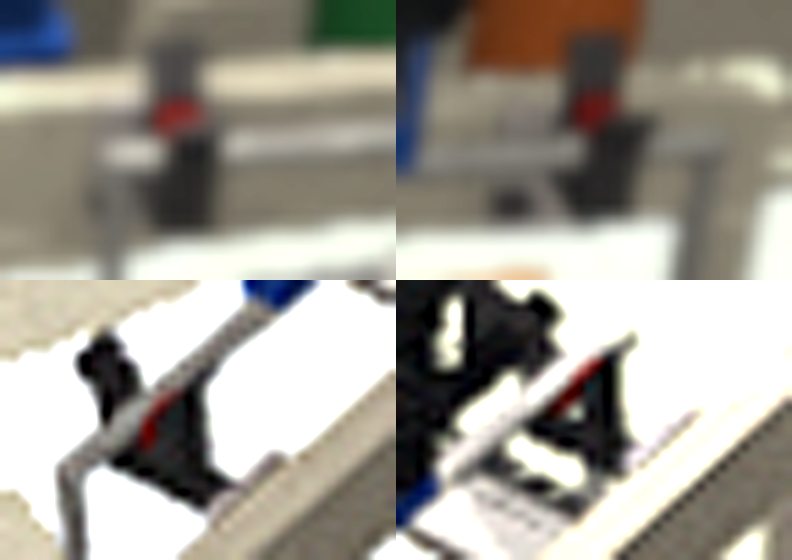

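Both front lips hide the bar in the side view, so the bar is inside both channels and is pushing the gates back. Continuing down in small steps.

```bash
for k in a; do :; done; python3 -m inch '[[255,[0,0,2.5],[0,0,0]]]'; python3 t.py 0.578 -0.229 0.234 -0.097;python3 -m inch '[[255,[0,0,2.5],[0,0,0]]]'; python3 t.py 0.578 -0.229 0.234 -0.097;python3 -m inch '[[255,[0,0,2],[0,0,0]]]'; python3 t.py 0.578 -0.229 0.234 -0.097;python3 -m inch '[[255,[0,0,2],[0,0,0]]]'; python3 t.py 0.578 -0.229 0.234 -0.097
```

```text
time: 11.6
tool_pos: [0.5779, -0.2282, 0.2445]
orientation: [2.327, 2.11, -0.004]
wrist_force: [-4.9, 0.2, 3.2]
gripper_width: 0.177
t 11.6 shift [-0.7  0.2 10.5] turn [-0.002  0.002 -0.   ] F [-4.9  0.2  3.2] M [0.09 0.77 0.05] grip 0.177 pos [ 0.5779 -0.2282  0.2445]
time: 11.72
tool_pos: [0.5779, -0.2282, 0.2417]
orientation: [2.327, 2.11, -0.004]
wrist_force: [-4.3, -0.5, 2.6]
gripper_width: 0.178
t 11.72 shift [-0.8  0.2  7.7] turn [-0.002  0.002 -0.   ] F [-4.3 -0.5  2.6] M [0.12 0.76 0.05] grip 0.178 pos [ 0.5779 -0.2282  0.2417]
time: 11.85
tool_pos: [0.5779, -0.2281, 0.2392]
orientation: [-2.327, -2.111, 0.005]
wrist_force: [-4.5, -0.1, 0.4]
gripper_width: 0.177
t 11.85 shift [-0.8  0.2  5.2] turn [-0.002  0.002 -0.   ] F [-4.5 -0.1  0.4] M [0.13 0.75 0.04] grip 0.177 pos [ 0.5779 -0.2281  0.2392]
time: 11.98
tool_pos: [0.5779, -0.228, 0.2367]
orientation: [-2.326, -2.11, 0.004]
wrist_force: [-3.2, -0.7, -0.6]
gripper_width: 0.18
t 11.97 shift [-0.9  0.2  2.7] turn [-0.002  0.002 -0.   ] F [-3.2 -0.7 -0.6] M [0.17 0.6  0.11] grip 0.18 pos [ 0.5779 -0.228   0.2367]
```

```bash
python3 -m inch '[[255,[0,0,1.5],[0,0,0]]]'; python3 t.py 0.578 -0.229 0.234 -0.097;python3 -m inch '[[255,[0,0,1.5],[0,0,0]]]'; python3 t.py 0.578 -0.229 0.234 -0.097;python3 -m inch '[[255,[0,0,1.5],[0,0,0]]]'; python3 t.py 0.578 -0.229 0.234 -0.097
```

```text
time: 12.1
tool_pos: [0.578, -0.2279, 0.2343]
orientation: [-2.326, -2.11, 0.004]
wrist_force: [-1.7, 0.5, -3.0]
gripper_width: 0.179
t 12.1 shift [-1.1  0.1  0.3] turn [-0.003  0.001 -0.   ] F [-1.7  0.5 -3. ] M [0.   0.31 0.12] grip 0.179 pos [ 0.578  -0.2279  0.2343]
time: 12.22
tool_pos: [0.5785, -0.2277, 0.2329]
orientation: [-2.326, -2.111, 0.003]
wrist_force: [-3.6, 4.1, 6.7]
gripper_width: 0.178
t 12.22 shift [-1.4 -0.3 -1.1] turn [-0.002  0.001 -0.   ] F [-3.6  4.1  6.7] M [ 0.04  0.68 -0.27] grip 0.178 pos [ 0.5785 -0.2277  0.2329]
time: 12.35
tool_pos: [0.5787, -0.2275, 0.2326]
orientation: [2.326, 2.11, -0.002]
wrist_force: [-5.3, 4.4, 7.7]
gripper_width: 0.175
t 12.35 shift [-1.5 -0.5 -1.4] turn [-0.     0.002 -0.   ] F [-5.3  4.4  7.7] M [ 0.08  1.15 -0.39] grip 0.175 pos [ 0.5787 -0.2275  0.2326]
```

```bash
python3 -m inch '[[255,[-1,-1,0.5],[0,-0.008,0]]]'; python3 t.py 0.578 -0.229 0.232 -0.097;python3 -m inch '[[255,[-1,-1,1],[0,-0.01,0]]]'; python3 t.py 0.578 -0.229 0.232 -0.097;python3 -m inch '[[255,[-0.5,-0.5,1],[0,-0.01,0]]]'; python3 t.py 0.578 -0.229 0.232 -0.097
```

```text
time: 12.48
tool_pos: [0.5782, -0.2283, 0.2328]
orientation: [2.321, 2.105, -0.01]
wrist_force: [0.3, 0.5, -3.2]
gripper_width: 0.178
t 12.47 shift [-0.7 -0.1  0.8] turn [ 0.002  0.01  -0.   ] F [ 0.3  0.5 -3.2] M [ 0.08 -0.09  0.05] grip 0.178 pos [ 0.5782 -0.2283  0.2328]
time: 12.6
tool_pos: [0.578, -0.2287, 0.2325]
orientation: [2.315, 2.1, -0.018]
wrist_force: [0.3, 3.6, 5.0]
gripper_width: 0.176
t 12.6 shift [-0.3  0.1  0.5] turn [ 0.004  0.02  -0.   ] F [0.3 3.6 5. ] M [ 1.24 -0.18 -0.02] grip 0.176 pos [ 0.578  -0.2287  0.2325]
time: 12.72
tool_pos: [0.578, -0.2288, 0.2325]
orientation: [2.309, 2.094, -0.028]
wrist_force: [-2.4, 3.5, 7.7]
gripper_width: 0.178
t 12.72 shift [-0.2  0.1  0.5] turn [ 0.006  0.03  -0.   ] F [-2.4  3.5  7.7] M [ 1.17  0.35 -0.05] grip 0.178 pos [ 0.578  -0.2288  0.2325]
```

```bash
python3 - <<'E'
import cv2,numpy as np
from station import read_camera
s,c=[read_camera(n)[:,:,::-1] for n in("side","scene")]
cv2.imwrite("pics/side7.png",s);cv2.imwrite("pics/scene7.png",c)
r=lambda i,y,x,h=28,w=36:cv2.convertScaleAbs(cv2.resize(i[y:y+h,x:x+w],None,fx=11,fy=10,interpolation=cv2.INTER_CUBIC),alpha=1.3)
cv2.imwrite("pics/crop7.png",np.vstack([np.hstack([r(s,172,300),r(s,168,352)]),np.hstack([r(c,234,206),r(c,208,236)])]))
E
python3 t.py 0.578 -0.229 0.232 -0.097
```

```text
t 12.82 shift [-0.2  0.   0.5] turn [ 0.007  0.03  -0.   ] F [-0.9  2.1  6. ] M [0.92 0.13 0.01] grip 0.176 pos [ 0.578  -0.2288  0.2325]
```

View pics/crop7.png

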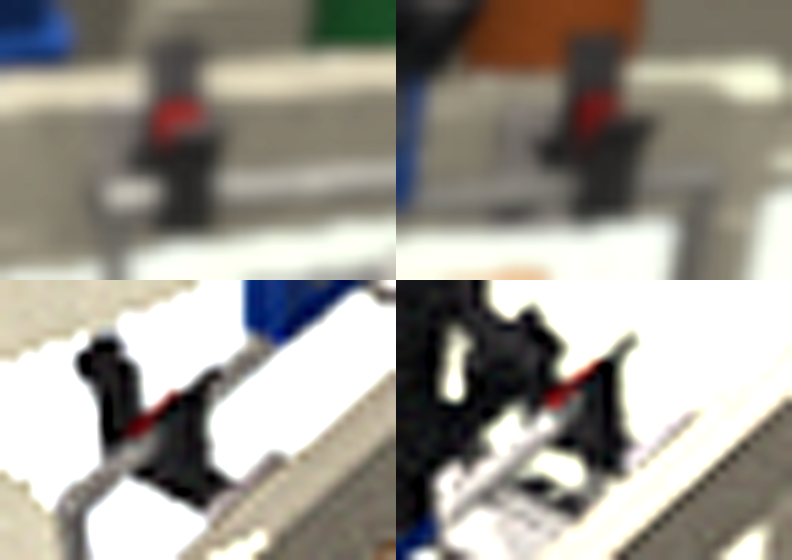

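Both red gates now reach across over the bar to the front lips, at scene (155,415) and (590,375) in the crop. The forces show the hooks' hard floors, with the left side loaded more. I'll balance the load and hold.

```bash
python3 -m inch '[[255,[-0.5,0,1],[0,0.005,0]]]'; python3 t.py 0.578 -0.229 0.232 -0.097;python3 -m inch '[[255,[-0.5,0,1],[0,0.0,0]]]'; python3 t.py 0.578 -0.229 0.232 -0.097;python3 -m inch '[[255,[-0.5,0,1.2],[0,0,0]]]'; python3 t.py 0.578 -0.229 0.232 -0.097
```

```text
time: 12.95
tool_pos: [0.578, -0.2287, 0.2325]
orientation: [2.31, 2.097, -0.021]
wrist_force: [-3.9, 4.4, 7.9]
gripper_width: 0.179
t 12.95 shift [-0.2 -0.   0.5] turn [0.007 0.025 0.   ] F [-3.9  4.4  7.9] M [ 0.84  0.73 -0.04] grip 0.179 pos [ 0.578  -0.2287  0.2325]
time: 13.08
tool_pos: [0.578, -0.2288, 0.2325]
orientation: [2.309, 2.097, -0.02]
wrist_force: [-2.8, 3.8, 6.5]
gripper_width: 0.182
t 13.07 shift [-0.2  0.   0.5] turn [0.008 0.025 0.001] F [-2.8  3.8  6.5] M [ 0.77  0.65 -0.16] grip 0.182 pos [ 0.578  -0.2288  0.2325]
time: 13.2
tool_pos: [0.578, -0.2288, 0.2325]
orientation: [2.309, 2.096, -0.019]
wrist_force: [-3.4, 5.7, 8.3]
gripper_width: 0.18
t 13.2 shift [-0.2  0.   0.5] turn [0.009 0.025 0.001] F [-3.4  5.7  8.3] M [ 0.85  0.72 -0.06] grip 0.18 pos [ 0.578  -0.2288  0.2325]
```

```bash
python3 -m inch '[[255,[-1,-0.3,1.2],[-0.001,-0.002,0]],[255,[-1,-0.3,1.2],[0.001,0,0]],[255,[-1,-0.3,1.2],[0.001,0,0]]]'; python3 t.py 0.578 -0.229 0.232 -0.097;python3 -m inch '[[255,[-1,-0.3,1.2],[0.001,-0.002,0]],[255,[-1,-0.3,1.2],[0.001,0,0]],[255,[-1,-0.3,1.2],[0.001,0,0]]]'; python3 t.py 0.578 -0.229 0.232 -0.097
```

```text
time: 13.58
tool_pos: [0.5778, -0.2288, 0.2324]
orientation: [2.306, 2.096, -0.015]
wrist_force: [-1.8, 6.2, 6.8]
gripper_width: 0.18
t 13.57 shift [-0.2  0.2  0.4] turn [0.012 0.024 0.002] F [-1.8  6.2  6.8] M [ 1.03  0.37 -0.14] grip 0.18 pos [ 0.5778 -0.2288  0.2324]
time: 13.95
tool_pos: [0.5777, -0.2288, 0.2325]
orientation: [2.304, 2.096, -0.012]
wrist_force: [-2.7, 6.1, 8.1]
gripper_width: 0.178
t 13.95 shift [-0.2  0.3  0.5] turn [0.014 0.024 0.003] F [-2.7  6.1  8.1] M [ 0.97  0.39 -0.21] grip 0.178 pos [ 0.5777 -0.2288  0.2325]
```

```bash
python3 -m inch '[[255,[0.6,0,1.0],[0.006,0,0]],[255,[0.6,0,1.0],[0.003,0,0]]]'; python3 t.py 0.578 -0.229 0.232 -0.097;python3 -m inch '[[255,[0.6,0,1],[0.002,0,0]],[255,[0.6,0,1],[0.002,0,0]]]'; python3 t.py 0.578 -0.229 0.232 -0.097
```

```text
time: 14.2
tool_pos: [0.5781, -0.2287, 0.2325]
orientation: [2.306, 2.097, -0.023]
wrist_force: [-2.9, -1.0, 6.8]
gripper_width: 0.182
t 14.2 shift [-0.3 -0.1  0.5] turn [0.008 0.027 0.002] F [-2.9 -1.   6.8] M [ 0.26  0.58 -0.06] grip 0.182 pos [ 0.5781 -0.2287  0.2325]
time: 14.45
tool_pos: [0.5783, -0.2288, 0.2325]
orientation: [2.307, 2.096, -0.029]
wrist_force: [-1.9, 0.4, 7.2]
gripper_width: 0.18
t 14.45 shift [-0.3 -0.3  0.5] turn [0.006 0.031 0.001] F [-1.9  0.4  7.2] M [0.59 0.56 0.03] grip 0.18 pos [ 0.5783 -0.2288  0.2325]
```

```bash
python3 -m inch '[[255,[0.3,0,1.0],[0.002,0.006,0]]]'; python3 t.py 0.578 -0.229 0.232 -0.097;python3 -m inch '[[255,[0.2,0,1],[0.001,0.002,0]]]'; python3 t.py 0.578 -0.229 0.232 -0.097;python3 -m inch '[[255,[0.2,0,1],[0.001,0.001,0]]]'; python3 t.py 0.578 -0.229 0.232 -0.097;python3 -m inch '[[255,[0.2,0,1],[0.001,0.001,0]]]'; python3 t.py 0.578 -0.229 0.232 -0.097;python3 -m inch '[[255,[0.2,0,1],[0.001,0.001,0]]]'; python3 t.py 0.578 -0.229 0.232 -0.097
```

```text
time: 14.58
tool_pos: [0.5783, -0.2288, 0.2325]
orientation: [2.309, 2.099, -0.024]
wrist_force: [-2.6, 2.4, 5.9]
gripper_width: 0.178
t 14.57 shift [-0.2 -0.3  0.5] turn [0.005 0.026 0.001] F [-2.6  2.4  5.9] M [0.48 0.52 0.14] grip 0.178 pos [ 0.5783 -0.2288  0.2325]
time: 14.7
tool_pos: [0.5784, -0.2288, 0.2325]
orientation: [2.31, 2.099, -0.023]
wrist_force: [-4.5, 2.9, 6.8]
gripper_width: 0.176
t 14.7 shift [-0.3 -0.4  0.5] turn [0.005 0.024 0.001] F [-4.5  2.9  6.8] M [0.44 0.64 0.07] grip 0.176 pos [ 0.5784 -0.2288  0.2325]
time: 14.82
tool_pos: [0.5784, -0.2288, 0.2325]
orientation: [2.31, 2.099, -0.023]
wrist_force: [-4.1, 2.2, 7.4]
gripper_width: 0.18
t 14.82 shift [-0.2 -0.4  0.5] turn [0.005 0.025 0.002] F [-4.1  2.2  7.4] M [ 0.4   0.65 -0.01] grip 0.18 pos [ 0.5784 -0.2288  0.2325]
time: 14.95
tool_pos: [0.5784, -0.2288, 0.2325]
orientation: [2.31, 2.099, -0.023]
wrist_force: [-3.5, 2.1, 6.9]
gripper_width: 0.183
t 14.95 shift [-0.2 -0.4  0.5] turn [0.005 0.025 0.002] F [-3.5  2.1  6.9] M [0.44 0.59 0.  ] grip 0.183 pos [ 0.5784 -0.2288  0.2325]
time: 15.08
tool_pos: [0.5784, -0.2288, 0.2325]
orientation: [2.31, 2.1, -0.024]
wrist_force: [-3.3, 2.4, 6.8]
gripper_width: 0.182
t 15.07 shift [-0.2 -0.4  0.5] turn [0.005 0.025 0.002] F [-3.3  2.4  6.8] M [0.43 0.63 0.03] grip 0.182 pos [ 0.5784 -0.2288  0.2325]
```

Total hook load is 11 N, centred between the hooks for about 0.5 s (roughly 5 N each). Releasing.

```bash
python3 -m inch '[[255,[0,0,0],[0,0,0]],[0,[0,0,0],[0,0,0]],[0,[0,0,0],[0,0,0]],[0,[0,0,0],[0,0,0]],[0,[0,0,0],[0,0,0]]]'; python3 t.py 0.578 -0.229 0.36 -0.097; python3 -m inch '[[0,[0,0,-15],[0,0,0]],[0,[0,0,-25],[0,0,0]],[0,[0,0,-40],[0,0,0]],[0,[0,0,-40],[0,0,0]],[0,[0,0,0],[0,0,0]]]';python3 - <<'E'
import cv2,numpy as np
from station import read_camera
s,c=[read_camera(n)[:,:,::-1] for n in("side","scene")]
r=lambda i,y,x,h=28,w=36:cv2.convertScaleAbs(cv2.resize(i[y:y+h,x:x+w],None,fx=8,fy=8,interpolation=cv2.INTER_CUBIC),alpha=1.3)
z=cv2.resize(c[140:330,190:332],(200,448*200//334)); z=cv2.resize(c[140:330,190:330],(216,448))
cv2.imwrite("pics/crop8.png",np.hstack([np.vstack([np.hstack([r(s,172,300),r(s,168,352)]),np.hstack([r(c,234,206),r(c,208,236)])]),z]))
E
```

```text
time: 15.7
tool_pos: [0.5788, -0.2297, 0.2318]
orientation: [2.308, 2.098, -0.025]
wrist_force: [-1.0, -0.1, 0.5]
gripper_width: 0.992
t 15.7 shift [  -2.8   -0.2 -128.2] turn [0.006 0.027 0.002] F [-1.  -0.1  0.5] M [0.08 0.03 0.06] grip 0.992 pos [ 0.5788 -0.2297  0.2318]
time: 16.32
tool_pos: [0.5785, -0.2264, 0.36]
orientation: [2.306, 2.095, -0.023]
wrist_force: [-0.1, -0.9, 0.4]
gripper_width: 1.0
```

View pics/crop8.png

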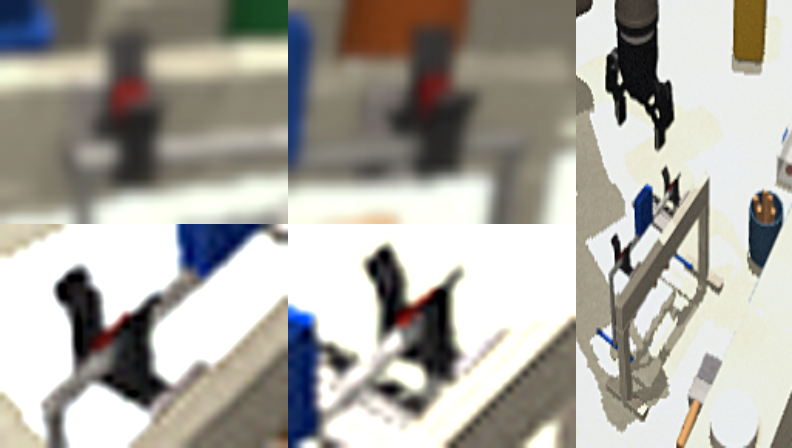

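The airer hangs in both hooks with the red gates shut over the bar (scene insets at (110,330) and (415,310)), upright, and the gripper is clear above. I'll let it settle, check for motion, then hand in.

```bash
python3 -m inch '[[0,[0,0,0],[0,0,0]],[0,[0,0,0],[0,0,0]],[0,[0,0,0],[0,0,0]],[0,[0,0,0],[0,0,0]],[0,[0,0,0],[0,0,0]]]';python3 - <<'E'
import numpy as np
from station import read_camera,ticket
a=[]
for _ in range(6):
    im=read_camera("scene")[190:300,195:290].astype(int); m=(im[...,2]>im[...,0]+60); a.append(np.argwhere(m).mean(0).round(2).tolist()+[int(m.sum())])
print(a)
E
python3 -m inch '[[0,[0,0,0],[0,0,0]],[0,[0,0,0],[0,0,0]],[0,[0,0,0],[0,0,0]],[0,[0,0,0],[0,0,0]],[0,[0,0,0],[0,0,0]]]'; python3 -c "
from station import ticket;print(ticket.close_job())"
```

```text
time: 17.05
tool_pos: [0.5769, -0.2258, 0.3525]
orientation: [2.315, 2.104, -0.03]
wrist_force: [0.0, -0.4, 0.0]
gripper_width: 0.998
[[49.72, 36.67, 177], [50.1, 36.56, 175], [49.95, 36.59, 177], [50.23, 36.5, 173], [49.64, 36.76, 179], [49.9, 36.7, 174]]
time: 17.98
tool_pos: [0.5769, -0.2257, 0.3529]
orientation: [2.315, 2.103, -0.03]
wrist_force: [-0.4, -0.1, 0.3]
gripper_width: 1.002
the job is handed in; nothing more can be done
None
```

The airer is hanging on both hooks with the bar home past both red gates. I let go of it and handed the job in at about 18 s; no verdict was reported.

**What I did:** I gripped the blue block, re-gripping once because the first grip was about 10 mm off centre. I then lifted the airer, brought it in from the front and lowered the bar past the gates. With a slight roll to the left, it rested on both hook floors.

**Checks while still holding:** The load on the hooks was about 11 N in total and centred between them, so roughly 5 N each for about 0.5 s. This comes from the wrist force and moment, with an estimated 0.2 m sensor lever arm.

**Checks after letting go:**
- The pictures show both gates shut over the bar and the airer upright.
- The wrist force was near zero, with the gripper about 120 mm above its grip position.
- The blue parts stayed still in the picture to within about 0.6 pixel over six frames.

**What disagreed:**
- **Rail position:** My camera estimate was about 10 mm too far back. On first descent the bar stuck about 31 mm above the nominal seat, against something behind it, probably the hooks' back flare. I pressed there with up to about 18 N in total, mostly on the right hook by the moment, so below 25 N per hook. I then found the channel by feel, moving forward.
- **Hook forces and gate angles:** I only inferred these from the wrist readings and the pictures; I did not measure them directly.

I viewed 11 or 12 pictures, against about 8 planned.

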